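Lock the swivel, open the filter housing and present the filter plate

ROBOT

A 7-joint arm with a two-finger parallel gripper is mounted at the origin on a cart in front of the work surface, level with it; the furniture and walls round the work are solid. World frame = base frame: x ahead of the robot, y to its left, z up, the work surface at z = 0. Lengths are in mm, angles in rad, forces in N, time in s.
With the tool pointing down it reaches from about 400 to 875 mm from the base axis. Payload 4.4 kg.
Tool frame: the origin (TCP) lies at the very end of the fingers, on their centre line; the grasp point (between the pads) lies ctrl.grip_point_offset behind it (ctrl.grip_point_offset is the distance from the TCP to the grasp point, in mm); z points along the fingers, y is the line along which they close (so a half turn about z gives the same grasp; the last joint's range is limited). The gripper opens to 85 mm and grips with 20 to 120 N. Pads are 22 mm wide; open, the fingers measure 114 mm over their backs; the gripper's body (76 mm by 85 mm) begins 54 mm behind the grasp point. The pads swing forward as they close: fully open they stand 13 mm farther back than shut.
Start: joints at [1.075, 0.628, 0.038, 1.517, -0.027, 0.996, -0.02], TCP at [270.876, -590.884, 231.313] pointing down, gripper open.
Joint ranges: [-3.06, 3.06], [-0.37, 2.12], [-1.25, 1.32], [0.18, 2.47], [-1.1, 4.24], [0.23, 1.98], [-2.94, 2.94]. Speed limits (rad/s): [2.57, 2.57, 3.14, 3.14, 3.14, 3.14, 3.14].

INTERFACE

Orientations are given as [roll, pitch, yaw] about the fixed x, y, z axes, in that order (R = Rz(yaw) Ry(pitch) Rx(roll)).
In Python, from cell import read_state, cams, ctrl, models gives the robot as it stands. The module is installed in compiled form; this text tells all that it offers.
- The arm moves only by the shell command python3 -m creep 'ROWS'. ROWS is a JSON list of rows, 1 to 12 of them, each of 7 numbers: dx, dy, dz in mm, then a rotation vector rx, ry, rz in rad, then the finger opening in mm; each row shifts and turns the commanded pose from where the row before left it, along the tool's axes as they then stand; what a row does not reach is not made up. A row lasts 1/10 s, in which the tool goes at most 50 mm and 0.15 rad, less where a joint would pass 70% of its speed; a pose out of reach is approached as far as the arm can. The fingers move at their own pace and stop on an object; the grip force is fixed at half the most. Time passes only in rows, so rows that do not move let the fingers close. It prints the time, the measured TCP pose, the force, the opening and the grip force at its end.
- read_state(): the state, without advancing time (a new reading comes with each control period).
- cams.get_image(name): name is "scene" or "top" or "wrist"; returns (picture, depth): 400x640x3 uint8, blue, green, red; 400x640 float32, mm along the optical axis (not along the pixel's ray), 0 where there is no reading.
- cams.calibration(name): a dict with "fx", "fy", "cx", "cy" (pixels), "rvec" (rotation vector, rad) and "tvec" (3), from world to camera coordinates, as OpenCV has them; the wrist camera has in their place "hand_eye" (4x4, takes a point from camera to tool coordinates, whose origin is the TCP and whose axes are the flange's). Camera axes: x right, y down, z forward; pixel columns grow to the right and rows downward; lengths in mm; the calibration is good to about 2 mm. The wrist camera is an equidistant fisheye: a pixel r from the principal point sees the ray r / f radians off the axis. A picture is of the moment at which its call begins: read the wrist's pose just before it. calibration takes no time and is no camera call.
- ctrl.finish_job(): hands the job in; it is judged then, once.
Trained networks look in the newest picture that a camera, given by its name, has taken for a name from the list of things; names that differ only in an ending like _2 or _b are one class to them, and where a whole thing is asked for, a point or a joint stands for the part that bears it (a point fixed in the world has none). Each returns a list of dicts, best first, with "confidence" (0 to 1); they miss things now and then, are a little off and sometimes report something else, mostly with a low value. They report only what shows in the picture. A call takes as long as a camera call.
- models.search_frame(thing, camera): "extent" ([left, top, right, bottom] in pixels, round what is visible of it).
- models.mark_of(thing, camera): "position" ([column, row] in pixels: a listed point, or the origin of a listed thing).
The state is a dict: "clock": time; "qpos": joint angles; "qd": joint speeds; "tau": joint torques, N m; "eef_pos": TCP position; "tool_rot": TCP orientation; "force": force on the tool from outside, world axes, zero at the start; "torque": the same for the moment, N m; "width": finger opening in mm; "gripper_force": force on a finger pad.
Only numpy, scipy, OpenCV 4.12 (cv2) and the standard library are available. Lean on these libraries where they do the work, as an engineer would, in place of code of your own. Each camera call takes 0.05 s, during which the arm holds its last target. There are 200 camera calls.

TASK

The filter housing turns on a swivel, so lock it first: take the steel locking pin out of its white stand and drop it fully home through the bush on the plate beside the housing, and leave it there. Then swing the cover right open by its bar so that it stays open, draw the hidden filter plate up out of its slot, and hold it upright over the middle of the inspection light plate, its lower edge about 10 cm above it. Finish while still holding it there, and do not disturb the small bottle, the vial or the dish.

Things in the scene. Friction and masses are not known exactly. Their poses are not given: they have to be found in the camera images.
- filter_base: fixed dark base plate of the housing, 14 mm thick; origin on the worktop under the housing's middle (plate: x +-65, y -120 to +50 mm); x from the front (bar side) to the hinge, -y to the bush. On it: swivel plate (top z = 27 mm) and, centred, a grey block 100 (x) x 62 (y) mm, top at z = 67 mm, with one slot 75 (x) x 10 (y) mm, floor z = 29 mm, under the cover
- swivel (a joint): turn of the swivel plate, block and cover on the base, rad; 0 = the hole of the bush lines up with the hole of the base (it starts so); stiff (about 0.4 N m of friction), stops at +-0.1; the seated pin locks it
- bush_top (a point): centre of the hole's mouth in the steel bush, a 26 mm square boss on the swivel plate 85 mm to the -y side of the housing's middle; its top is 41 mm above the worktop. Hole 13 mm wide, straight down through bush and swivel plate into the base, 39 mm deep
- cover (a joint): angle of the cover about its hinge, rad; 0 = shut, 1.9 = fully open against its stop; it falls shut if let go below about 1.2 and falls open to the stop from beyond
- cover_hinge (a point): point on the hinge line of the cover, 52 mm behind (+x of filter_base) the housing's middle, 68 mm above the worktop; the hinge runs along y of filter_base
- cover_bar (a point): middle of the cover's round steel bar: 10 mm thick, parallel to the hinge, 60 mm free between its arms, 46 mm before the hood's front. Shut, it is 150 mm before and 24 mm above the hinge line, 92 mm above the worktop; it turns with the cover. Can be pinched from above and may turn between the fingers. Cover: grey hood 106 x 76 x 36 mm, 120 g, top at 104 mm
- filter_plate: framed glass plate hidden under the cover, 70 (x) x 6 (y) x 48 mm (z), 70 g, with a black grip tab on top, 30 (x) x 10 (y) mm; origin at the middle of its lower edge, tab from 48 to 69 mm above it, z up. At the start it stands in the slot, axes as filter_base, tab top 98 mm above the worktop and 31 mm above the block
- locking_pin: steel pin, shaft 10 mm thick, 38 mm long, chamfered foot; round head above, 18 mm thick, 30 mm high; 68 mm in all, 50 g; origin at the centre of its foot, z up along the pin. Starts standing in pin_stand, foot 5 mm above the worktop. Fully home, the head rests on the bush, the foot 38 mm below bush_top
- pin_stand: fixed white block 60 x 60 x 30 mm with one round hole 12 mm wide and 25 mm deep in its middle, holding the pin; origin at the centre of its underside
- light_plate: fixed inspection light plate, 110 x 110 mm black frame with a white top face, 12 mm high; origin at the centre of its underside
- reagent_bottle: bystander: small white plastic bottle with ribbed cap, 46 x 46 x 90 mm; origin at the centre of its underside
- vial: bystander: wide plastic vial with white screw cap, 51 x 51 x 97 mm; origin at the centre of its underside
- dish: bystander: closed petri dish, 92 mm across, 15 mm high; origin at the centre of its underside

How it is judged (in metres and radians):
On the way, in this order (a step that is already met when the one before it is completed fails the run):
1. the locking pin is fully home through the bush (z of locking_pin in the frame of bush_top below -0.034 m and horizontal distance between locking_pin and bush_top below 0.005 m and angle between locking_pin's own z axis and vertical below 0.12 rad and value of joint cover below 0.3 rad), for 0.2 s.
2. the cover is open beyond 1.5 rad (z of locking_pin in the frame of bush_top below -0.034 m and horizontal distance between locking_pin and bush_top below 0.005 m and angle between locking_pin's own z axis and vertical below 0.12 rad and value of joint cover above 1.5 rad), for 0.2 s.
3. the filter plate is drawn up out of its slot, held in the fingers (all of step 2 and height (world z) of filter_plate above 0.075 m and contact force between the fingers and filter_plate above 0.5 N), for 0.1 s.
At the end, for the whole second after the job is handed in: Pin released and home (foot 34 mm or more below the bush top, within 5 mm of its axis, upright); cover open beyond 1.5 rad; fingers hold the filter plate still, upright to 0.17 rad, lower edge 50 to 150 mm above the light plate and within 35 mm of its middle, not touching it (all of step 2 and contact force between the fingers and locking_pin below 0.1 N and horizontal distance between filter_plate and light_plate below 0.035 m and height (world z) of filter_plate between 0.062 and 0.162 m and angle between filter_plate's own z axis and vertical below 0.17 rad and linear speed of filter_plate below 0.03 m/s and contact force between the fingers and filter_plate above 0.5 N and contact force between filter_plate and light_plate below 0.05 N); the arm keeps its last pose, push and grip.
It fails at once if a bystander (small bottle, vial, dish) is pushed more than 30 mm or tipped (distance of any of reagent_bottle, vial, dish from where it was at the start of the episode above 0.03 m or angle between any of reagent_bottle, vial, dish's own z axis and vertical above 0.35 rad).
It also fails if it takes over 72 s, if anything falls off the work surface, if the arm or the gripper's body presses on something with over 40 N, if the wrist force passes 120 N, or if a joint passes its speed limit or range.

## Working session

There is one attempt and no reset: what is moved stays moved. The work goes in short steps, Python scripts to look and compute and a shell command to move; the robot and the scene stay as the last step left them, time stands still between calls to the robot, and variables do not carry over. Pictures are saved under pics/ and viewed, at most 13 in all, crops included, and the job is handed in when it is done.

```bash
mkdir -p pics; cat > h.py <<'E'
import numpy as np, cv2
from cell import read_state, cams, ctrl, models
from scipy.spatial.transform import Rotation as R
def shot(n,f=None):
    im,d=cams.get_image(n)
    if f: cv2.imwrite('pics/'+f,im)
    return im,d
def pose(n):
    c=cams.calibration(n); return c,R.from_rotvec(np.ravel(c['rvec'])).as_matrix(),np.ravel(c['tvec'])
def ray(n,uv):  # fixed camera -> origin, dir (cam z=1)
    c,Rm,t=pose(n); v=np.array([(uv[0]-c['cx'])/c['fx'],(uv[1]-c['cy'])/c['fy'],1.])
    return -Rm.T@t, Rm.T@v
def at_z(n,uv,z):
    o,d=ray(n,uv); return o+d*(z-o[2])/d[2]
def cloud(n,d):
    c,Rm,t=pose(n); v,u=np.mgrid[:400,:640]
    p=np.stack([(u-c['cx'])/c['fx']*d,(v-c['cy'])/c['fy']*d,d],-1)
    return (p-t)@Rm
E
python3 - <<'E'
from h import *
np.set_printoptions(precision=1,suppress=True)
s=read_state(); print(s['clock'],s['eef_pos'],s['tool_rot'],s['width'],ctrl.grip_point_offset)
for n in('top','scene'):
    im,d=shot(n,n+'0.png'); P=cloud(n,d); print(n,ray(n,(320,200)))
    for th in('filter_base','bush_top','cover_hinge','cover_bar','locking_pin','pin_stand','light_plate','reagent_bottle','vial','dish'):
        m=models.mark_of(th,n)
        for q in m[:2]:
            u,v=q['position']; z={'bush_top':41,'cover_hinge':68,'cover_bar':92,'locking_pin':5}.get(th,0)
            print(th,round(q['confidence'],2),np.round([u,v]),at_z(n,(u,v),z),'depth',P[min(399,max(0,int(v))),min(639,max(0,int(u)))])
E
```

```text
0.0 [ 270.6 -590.3  230.4] [-3.1  0.   0.4] 84.84984759102748 18.700000000000003
top (array([ 380.6,   92.2, 1418.3]), array([ 0.1, -0. , -1. ]))
filter_base 0.86 [259. 222.] [488.7 279.5   0. ] depth [482.1 265.8 105.8]
bush_top 0.64 [285. 219.] [497.  195.1  41. ] depth [501.1 198.3  14.5]
cover_hinge 0.8 [254. 204.] [540.1 287.6  68. ] depth [536.7 283.2 108.9]
cover_bar 0.72 [262. 253.] [394.6 258.7  92. ] depth [396.5 260.2  98.3]
locking_pin 0.56 [224. 161.] [681.3 391.7   5. ] depth [663.3 374.9  92.6]
locking_pin 0.52 [362. 227.] [473.4 -38.5   5. ] depth [471.3 -29.8  73.6]
pin_stand 0.95 [362. 229.] [467.8 -41.    0. ] depth [465.6 -33.   70.2]
light_plate 0.89 [442. 236.] [ 444.4 -288.2    0. ] depth [ 446.2 -284.    14.8]
light_plate 0.36 [261. 226.] [477.8 273.8   0. ] depth [470.5 262.6 107.3]
reagent_bottle 0.74 [261. 249.] [406.  272.8   0. ] depth [406.9 272.7   0.5]
reagent_bottle 0.73 [215. 232.] [459.7 414.8   0. ] depth [456.1 399.1  70.2]
vial 0.85 [225. 167.] [665.1 386.8   0. ] depth [656.3 377.1  52.9]
vial 0.67 [210. 198.] [565.9 431.9   0. ] depth [564.6 430.4  10.2]
dish 0.81 [212. 198.] [566.5 425.7   0. ] depth [566.6 422.4  18.2]
scene (array([-373.4, -418.3,  761. ]), array([ 0.7,  0.4, -0.6]))
filter_base 0.86 [264. 210.] [466.2 264.5   0. ] depth [   5.2 -108.9  418.6]
bush_top 0.58 [284. 203.] [486.6 193.5  41. ] depth [491.2 198.3  39.8]
locking_pin 0.65 [344. 244.] [439.2 -48.1   5. ] depth [435.2 -47.9   8.6]
pin_stand 0.86 [343. 239.] [467.1 -32.5   0. ] depth [437.7 -45.6  28.7]
light_plate 0.6 [421. 276.] [ 433.9 -287.4    0. ] depth [ 425.2 -287.8    8.1]
```

```bash
python3 - <<'E'
import cv2,numpy as np
a=cv2.imread('pics/top0.png'); b=cv2.imread('pics/scene0.png')
a=cv2.resize(a[130:290,190:490],(800,427),interpolation=3)
cv2.imwrite('pics/topc.png',a)
cv2.imwrite('pics/scenec.png',b)
E
```

```text
(no output)
```

View pics/topc.png

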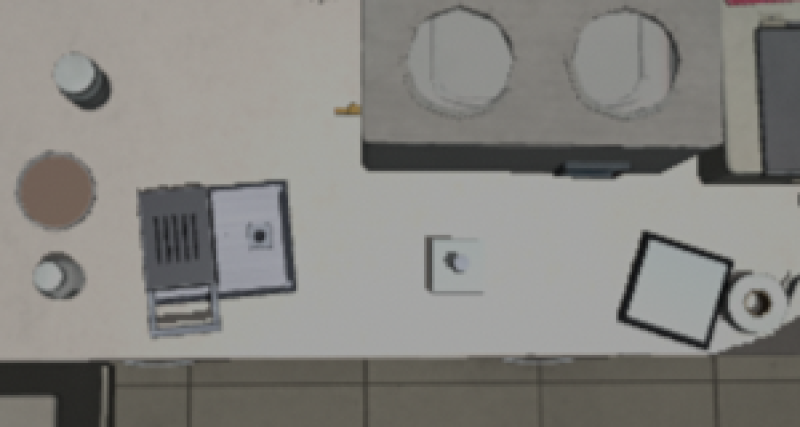

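View pics/scenec.png

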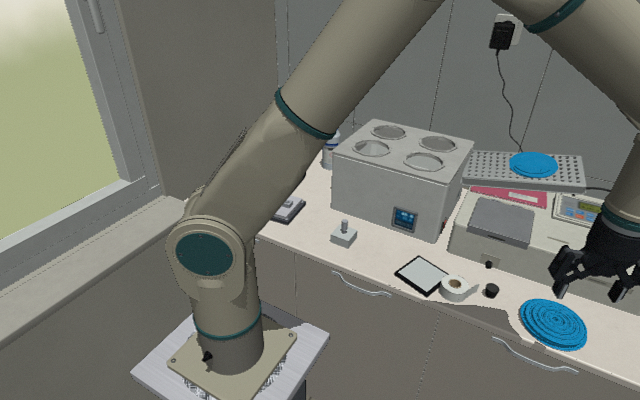

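Top view: the housing is at crop (180,240) with its bush at (259,236). The pin in its stand is at (457,262) and the light plate at (675,290). The bystanders are left of the housing, and the tall water bath stands behind the pin stand. Next I'll go above the pin for a close look with the wrist camera.

```bash
cat >> h.py <<'E'
np.set_printoptions(precision=3,suppress=True)
def tool():
    s=read_state(); return np.array(s['eef_pos']),R.from_euler('xyz',s['tool_rot']),s
def to(xyz,yaw):   # print what is left to a tool-down pose
    p,r,s=tool(); g=R.from_euler('xyz',[np.pi,0,yaw])
    rv=(r.inv()*g).as_rotvec()
    print('t',s['clock'],'tcp',p,s['tool_rot'],'w',round(s['width'],1),'F',s['force'],'\n to go, tool axes now:',r.inv().apply(np.array(xyz)-p),'goal axes:',g.inv().apply(np.array(xyz)-p),'rotvec',rv)
def wray(uv,p,r):
    c=cams.calibration('wrist'); H=np.array(c['hand_eye'])
    x=(uv[0]-c['cx'])/c['fx'];y=(uv[1]-c['cy'])/c['fy'];th=np.hypot(x,y)
    v=np.array([x/th*np.sin(th),y/th*np.sin(th),np.cos(th)]) if th>1e-9 else np.array([0,0,1.])
    return p+r.apply(H[:3,3]), r.apply(H[:3,:3]@v)
def w_z(uv,z,p,r):
    o,d=wray(uv,p,r); return o+d*(z-o[2])/d[2]
def w_px(P,p,r):
    c=cams.calibration('wrist'); H=np.array(c['hand_eye'])
    q=(r.inv().apply(np.atleast_2d(P)-p)-H[:3,3])@H[:3,:3]
    n=np.hypot(q[:,0],q[:,1]);th=np.arctan2(n,q[:,2])
    return np.c_[c['cx']+c['fx']*th*q[:,0]/n,c['cy']+c['fy']*th*q[:,1]/n]
E
python3 - <<'E'
from h import *
to([470,-36,200],1.67); print(cams.calibration('wrist'))
E
```

```text
t 1.1 tcp [ 270.898 -590.871  231.319] [ 3.142 -0.     0.43 ] w 85.3 F [-0.105 -0.193 -0.656] 
 to go, tool axes now: [ 412.218 -421.426   31.321] goal axes: [532.424 253.078  31.319] rotvec [ 0.   -0.   -1.24]
{'fx': 309.70691628693146, 'fy': 309.70691628693146, 'cx': 319.9140044432138, 'cy': 198.26388920753737, 'hand_eye': array([[  -0.   ,   -0.954,   -0.299,   76.048],
       [   1.   ,   -0.   ,    0.   ,    0.462],
       [  -0.   ,   -0.299,    0.954, -143.386],
       [   0.   ,    0.   ,    0.   ,    1.   ]])}
```

```bash
M='python3 -m creep'; $M '[[34,-35,2.6,0,0,0,85],[34,-35,2.6,0,0,0,85],[34,-35,2.6,0,0,0,85],[34,-35,2.6,0,0,0,85],[34,-35,2.6,0,0,0,85],[34,-35,2.6,0,0,0,85],[34,-35,2.6,0,0,0,85],[34,-35,2.6,0,0,0,85],[34,-35,2.6,0,0,0,85],[34,-35,2.6,0,0,0,85],[34,-35,2.6,0,0,0,85],[34,-35,2.6,0,0,0,85]]'
python3 -m creep '[[0,0,0,0,0,-0.15,85],[0,0,0,0,0,-0.15,85],[0,0,0,0,0,-0.15,85],[0,0,0,0,0,-0.15,85],[0,0,0,0,0,-0.15,85],[0,0,0,0,0,-0.15,85],[0,0,0,0,0,-0.15,85],[0,0,0,0,0,-0.15,85],[0,0,0,0,0,-0.04,85],[0,0,0,0,0,0,85],[0,0,0,0,0,0,85]]'
python3 - <<'E'
from h import *
to([470,-36,200],1.67)
p,r,s=tool(); im,d=shot('wrist','w1.png')
print(w_px([[470,-36,73],[490,-36,0]],p,r))
for th in('locking_pin','pin_stand'):
    print(th,[(round(q['confidence'],2),q['position'],w_z(q['position'],{'locking_pin':5}.get(th,0),p,r)) for q in models.mark_of(th,'wrist')[:2]])
    print([(round(q['confidence'],2),q['extent']) for q in models.search_frame(th,'wrist')[:2]])
E
```

```text
clock: 2.3
eef_pos: [467.4, -37.2, 200.4]
tool_rot: [3.141, -0.001, 0.43]
force: [1.5, -0.5, 0.1]
width: 84.8
gripper_force: 0.0
clock: 3.4
eef_pos: [466.9, -39.2, 200.2]
tool_rot: [3.141, 0.0, 1.668]
force: [0.1, -1.0, 0.1]
width: 84.7
gripper_force: 0.0
t 3.4 tcp [466.864 -39.221 200.228] [3.141 0.    1.668] w 84.7 F [ 0.094 -1.033  0.116] 
 to go, tool axes now: [2.9   3.434 0.228] goal axes: [2.894 3.439 0.228] rotvec [ 0.     0.    -0.002]
[[323.943 185.694]
 [340.64  170.64 ]]
locking_pin [(0.87, [321.1, 166.8], array([467.36 , -32.748,   5.   ]))]
[(0.91, [308.1, 168.0, 328.6, 193.1]), (0.52, [239.8, 300.0, 334.9, 349.6])]
pin_stand [(0.6, [319.5, 166.9], array([465.69 , -34.057,   0.   ]))]
[(0.71, [290.8, 141.9, 352.5, 204.2])]
```

View pics/w1.png

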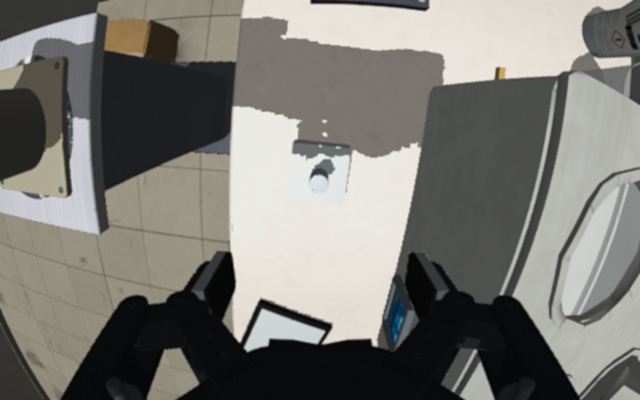

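```bash
python3 - <<'E'
from h import *
p,r,s=tool(); im=cv2.imread('pics/w1.png')
c=im[130:215,280:365]; cv2.imwrite('pics/w1c.png',cv2.resize(c,(595,595),interpolation=cv2.INTER_CUBIC))
for uv in((318,183),(319,185),(321,167)): print(uv,w_z(uv,73,p,r),w_z(uv,5,p,r))
E
```

```text
(318, 183) [464.301 -33.798  73.   ] [465.603 -51.46    5.   ]
(319, 185) [465.381 -35.569  73.   ] [466.955 -53.676   5.   ]
(321, 167) [465.534 -18.866  73.   ] [467.147 -32.775   5.   ]
```

View pics/w1c.png

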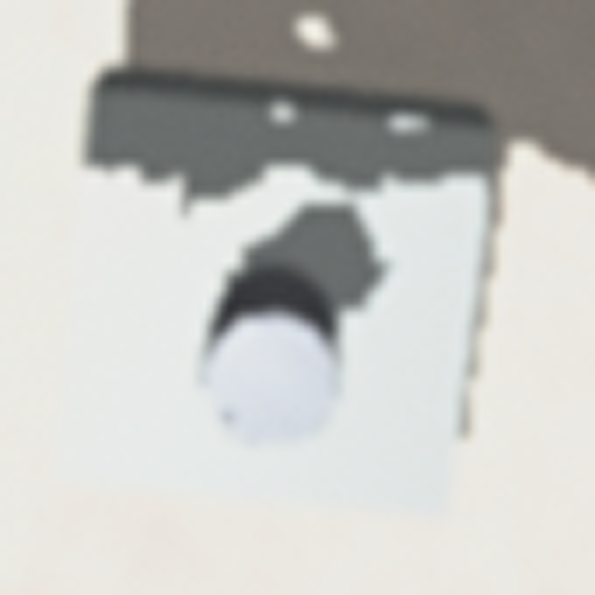

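```bash
python3 -m creep '[[5.2,-1.7,0,0,0,0,85],[0,0,40,0,0,0,85],[0,0,40,0,0,0,85],[0,0,15,0,0,0,85],[0,0,0,0,0,0,85],[0,0,0,0,0,0,85]]'
python3 - <<'E'
from h import *
p,r,s=tool(); im,d=shot('wrist','w2.png')
print(models.search_frame('locking_pin','wrist')[:1])
u,v=w_px([[464.7,-34,73]],p,r)[0]; print(u,v)
g=cv2.cvtColor(im,cv2.COLOR_BGR2GRAY); y0,x0=int(v)-50,int(u)-50
c=im[y0:y0+100,x0:x0+100]; print(x0,y0); cv2.imwrite('pics/w2c.png',cv2.resize(c,(600,600),interpolation=2))
E
```

```text
clock: 4.25
eef_pos: [464.8, -33.6, 105.4]
tool_rot: [3.141, -0.0, 1.67]
force: [-0.5, -0.2, 0.2]
width: 84.8
gripper_force: 0.0
[{'extent': [306.8, 200.2, 333.4, 246.2], 'confidence': 0.77}]
320.1276871639147 230.93192886338383
270 180
```

View pics/w2c.png

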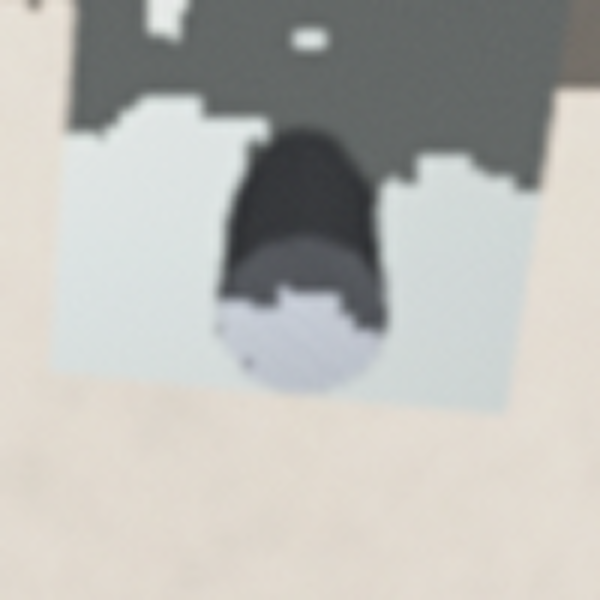

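```bash
python3 -m creep '[[-1,0,20,0,0,0,85],[0,0,20,0,0,0,85],[0,0,19.4,0,0,0,85],[0,0,0,0,0,0,85],[0,0,0,0,0,0,15],[0,0,0,0,0,0,15],[0,0,0,0,0,0,15],[0,0,0,0,0,0,15],[0,0,0,0,0,0,15],[0,0,0,0,0,0,15],[0,0,0,0,0,0,15],[0,0,0,0,0,0,15]]'
```

```text
clock: 5.55
eef_pos: [465.2, -35.1, 46.2]
tool_rot: [3.14, 0.0, 1.67]
force: [-0.8, -0.3, 5.0]
width: 16.1
gripper_force: 35.8
```

```bash
python3 -m creep '[[0,0,-30,0,0,0,15],[0,0,-40,0,0,0,15],[0,0,-40,0,0,0,15],[43,-5,0,0,0,0,15],[43,18,0,0,0,0,15],[43,18,0,0,0,0,15],[43,12,0,0,0,0,15],[0,0,0,0,0,0,15],[0,0,0,0,0,0,15]]'
python3 - <<'E'
from h import *
p,r,s=tool(); print(p,s['width'],s['gripper_force']); im,d=shot('wrist','w3.png')
for th,z in(('bush_top',41),('filter_base',0),('cover_hinge',68),('cover_bar',92),('locking_pin',0)):
    print(th,[(round(q['confidence'],2),q['position'],w_z(q['position'],z,p,r)) for q in models.mark_of(th,'wrist')[:2]])
E
```

```text
clock: 6.45
eef_pos: [489.8, 141.4, 155.3]
tool_rot: [-3.141, 0.0, 1.673]
force: [0.0, -0.3, -1.2]
width: 16.1
gripper_force: 35.6
[489.812 141.398 155.347] 16.127543897259272 35.586517453193665
bush_top [(0.66, [341.1, 135.8], array([501.958, 192.384,  41.   ]))]
filter_base [(0.63, [286.0, 320.0], array([465.575, -37.05 ,   0.   ])), (0.59, [336.0, 45.1], array([490.94 , 275.821,   0.   ]))]
cover_hinge [(0.95, [410.2, 35.1], array([543.437, 279.22 ,  68.   ]))]
cover_bar [(0.85, [197.6, 24.8], array([391.675, 268.566,  92.   ]))]
locking_pin [(0.92, [318.3, 223.0], array([492.267,  96.628,   0.   ])), (0.5, [286.2, 319.4], array([465.779, -36.025,   0.   ]))]
```

View pics/w3.png

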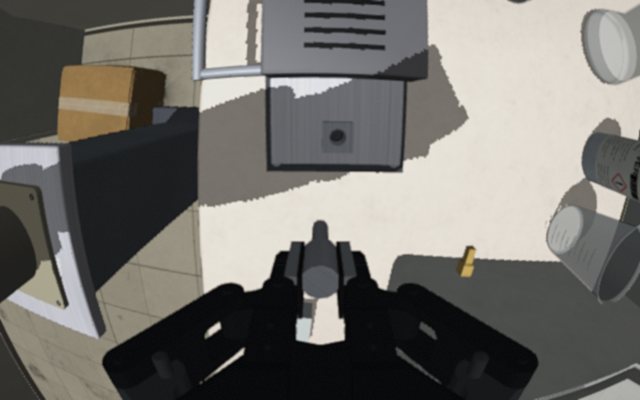

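```bash
python3 - <<'E'
from h import *
p,r,s=tool(); im=cv2.imread('pics/w3.png'); g=cv2.cvtColor(im,6)
sub=g[126:147,326:349]; print(sub.min(),np.median(sub))
m=(sub<(sub.min()+25)).astype(np.uint8); n,l,st,ce=cv2.connectedComponentsWithStats(m); k=1+np.argmax(st[1:,4]); uv=ce[k]+[326,126]; print(st[k],uv,w_z(uv,41,p,r))
for uv,z in(((270,169.5),14),((403,171),14),((266,73),104),((427,78),104)): print(uv,w_z(uv,z,p,r))
print('foot px',w_px([p-[0,0,41],p-[0,0,3],[490,141,175]],p,r))
c=im[205:305,270:370]; cv2.imwrite('pics/w3c.png',cv2.resize(np.hstack([c,im[90:190,290:390]]),(800,400),interpolation=2))
E
```

```text
28 81.0
[  4   4  14  12 125] [336.656 135.616] [499.212 189.441  41.   ]
(270, 169.5) [441.551 149.131  14.   ]
(403, 171) [568.433 160.354  14.   ]
(266, 73) [447.514 231.427 104.   ]
(427, 78) [549.232 240.367 104.   ]
foot px [[320.313 224.986]
 [320.361 252.212]
 [320.002 270.126]]
```

View pics/w3c.png

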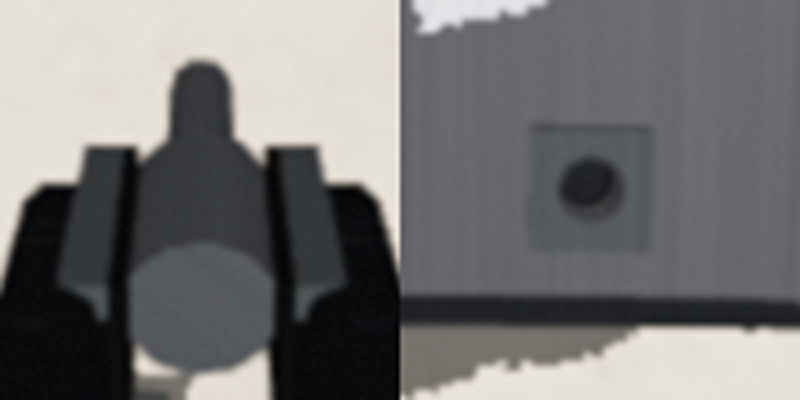

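```bash
python3 -m creep '[[23,7.4,0,0,0,0,15],[22.9,7.4,0,0,0,0.014,15],[0,0,25,0,0,0,15],[0,0,25,0,0,0,15],[0,0,18,0,0,0,15],[0,0,0,0,0,0,15],[0,0,0,0,0,0,15]]'
python3 - <<'E'
from h import *
p,r,s=tool(); print(p); im,d=shot('wrist','w4.png')
print('foot, bush mouth px',w_px([p-[0,0,41],[499.8,188.6,41]],p,r))
u,v=map(int,w_px([p-[0,0,41]],p,r)[0]); print(u-40,v-50)
cv2.imwrite('pics/w4c.png',cv2.resize(im[v-50:v+30,u-40:u+40],(640,640),interpolation=2))
E
```

```text
clock: 7.45
eef_pos: [500.8, 187.0, 87.9]
tool_rot: [-3.141, 0.0, 1.655]
force: [-0.9, 0.4, 0.0]
width: 15.7
gripper_force: 35.6
[500.79  186.988  87.925]
foot, bush mouth px [[320.29  225.01 ]
 [318.992 219.222]]
280 175
```

View pics/w4c.png

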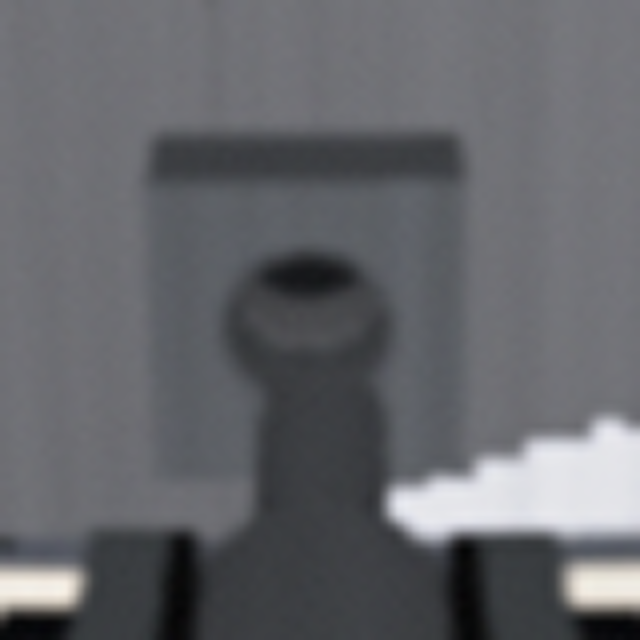

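```bash
python3 - <<'E'
from h import *
p,r,s=tool()
for uv in((318,216),(318.4,216.5)):
    q=w_z(uv,41,p,r); print(q,r.inv().apply(q-p), w_z((320.2,225),46.9,p,r)-p)
E
```

```text
[499.506 190.98   41.   ] [ 3.758 -1.491 47.484] [  0.016  -0.21  -41.584]
[499.797 190.651  41.   ] [ 3.406 -1.228 47.484] [  0.016  -0.21  -41.584]
```

```bash
python3 -m creep '[[3.5,-1.35,0,0,0,0,15],[0,0,0,0,0,0,15],[0,0,4,0,0,0,15],[0,0,3,0,0,0,15],[0,0,3,0,0,0,15],[0,0,0,0,0,0,15]]'
```

```text
clock: 8.1
eef_pos: [498.7, 190.6, 77.2]
tool_rot: [-3.141, 0.0, 1.656]
force: [-0.4, -0.5, -1.2]
width: 15.9
gripper_force: 35.6
```

```bash
python3 -m creep '[[0,0,6,0,0,0,15],[0,0,6,0,0,0,15],[0,0,6,0,0,0,15],[0,0,6,0,0,0,15],[0,0,5,0,0,0,15],[0,0,3,0,0,0,15],[0,0,0,0,0,0,15],[0,0,0,0,0,0,15]]'
```

```text
clock: 8.9
eef_pos: [499.1, 190.9, 45.7]
tool_rot: [3.142, -0.0, 1.656]
force: [0.0, 0.4, -0.1]
width: 15.7
gripper_force: 35.6
```

```bash
python3 -m creep '[[0,0,1.5,0,0,0,15],[0,0,0,0,0,0,15],[0,0,0,0,0,0,45],[0,0,0,0,0,0,45],[0,0,0,0,0,0,45],[0,0,0,0,0,0,45],[0,0,-30,0,0,0,45],[0,0,-40,0,0,0,45],[0,0,-40,0,0,0,45],[0,0,0,0,0,0,45],[0,0,0,0,0,0,45]]'
python3 - <<'E'
from h import *
p,r,s=tool(); print(p); im,d=shot('wrist','w5.png')
print(models.search_frame('locking_pin','wrist')[:1],'head top px',w_px([[499.3,190.8,71],[499.3,190.8,73]],p,r))
to([394.7,265,180],1.659)
for th,z in(('cover_bar',92),('cover_hinge',68)): print(th,[(round(q['confidence'],2),q['position'],w_z(q['position'],z,p,r)) for q in models.mark_of(th,'wrist')[:2]])
E
```

```text
clock: 10.0
eef_pos: [499.5, 190.8, 155.0]
tool_rot: [3.14, -0.0, 1.655]
force: [0.1, 0.4, -0.4]
width: 45.2
gripper_force: 0.0
[499.48  190.821 155.016]
[{'extent': [308.3, 182.2, 332.2, 215.6], 'confidence': 0.64}] head top px [[319.772 203.908]
 [319.776 204.731]]
t 10.1 tcp [498.239 190.266 153.273] [-3.14   0.001  1.656] w 45.0 F [ 0.11   0.47  -0.847] 
 to go, tool axes now: [ 83.214 -96.884 -26.621] goal axes: [ 83.564 -96.553 -26.727] rotvec [-0.002  0.001 -0.003]
cover_bar [(0.63, [177.1, 98.9], array([392.27 , 266.451,  92.   ]))]
cover_hinge []
```

```bash
python3 -m creep '[[28.2,-32.8,0,0,0,0,40],[28.2,-32.8,0,0,0,0,40],[28.2,-32.8,0,0,0,0,40],[0,0,20,0,0,0,40],[0,0,15,0,0,0,40],[0,0,0,0,0,0,40],[0,0,0,0,0,0,40]]'
python3 - <<'E'
from h import *
p,r,s=tool(); print(p); im,d=shot('wrist','w6.png')
for th,z in(('cover_bar',92),): print(th,[(round(q['confidence'],2),q['position'],w_z(q['position'],z,p,r)) for q in models.mark_of(th,'wrist')[:2]])
cv2.imwrite('pics/w6c.png',im[100:400,120:520])
E
```

```text
clock: 10.9
eef_pos: [393.4, 266.5, 118.6]
tool_rot: [-3.14, 0.001, 1.656]
force: [0.8, 1.1, 0.3]
width: 40.0
gripper_force: 0.0
[393.407 266.479 118.619]
cover_bar [(0.7, [322.0, 235.3], array([394.45 , 265.763,  92.   ]))]
```

View pics/w6c.png

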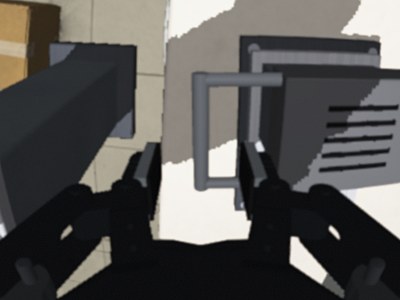

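The bar runs vertically at crop x≈201, centred between the fingers. Next I descend and pinch it.

```bash
python3 -m creep '[[0,1,20,0,0,0,40],[0,0,20,0,0,0,40],[0,0,5,0,0,0,40],[0,0,0,0,0,0,40],[0,0,0,0,0,0,6],[0,0,0,0,0,0,6],[0,0,0,0,0,0,6],[0,0,0,0,0,0,6],[0,0,0,0,0,0,6]]'
python3 - <<'E'
from h import *
# arc steps (tool +y = housing +x, up = -z): bar at angle a about hinge
a0=np.arctan2(24,-150); L=np.hypot(150,24)
prev=np.array([-150,24.])
for c in np.arange(.16,1.93,.16):
    q=L*np.array([np.cos(a0-c),np.sin(a0-c)]); print(round(c,2),q-prev); prev=q
E
```

```text
clock: 11.9
eef_pos: [393.7, 267.0, 75.1]
tool_rot: [-3.141, 0.0, 1.657]
force: [-4.9, -0.9, 5.8]
width: 8.2
gripper_force: 58.5
0.16 [ 5.74  23.591]
0.32 [ 9.425 22.375]
0.48 [12.869 20.588]
0.64 [15.985 18.275]
0.8 [18.692 15.495]
0.96 [20.922 12.319]
1.12 [22.617  8.828]
1.28 [23.735  5.112]
1.44 [24.246  1.265]
1.6 [24.138 -2.614]
1.76 [23.414 -6.426]
1.92 [ 22.091 -10.074]
```

```bash
python3 -m creep '[[0,5.7,-23.6,0,0,0,6],[0,9.4,-22.4,0,0,0,6],[0,12.9,-20.6,0,0,0,6],[0,0,0,0,0,0,6]]'; python3 -m creep '[[0,16,-18.3,0,0,0,6],[0,18.7,-15.5,0,0,0,6],[0,20.9,-12.3,0,0,0,6],[0,0,0,0,0,0,6]]'
```

```text
clock: 12.3
eef_pos: [421.3, 269.6, 143.4]
tool_rot: [-3.14, -0.0, 1.656]
force: [-7.6, 0.7, 6.1]
width: 7.8
gripper_force: 59.3
clock: 12.7
eef_pos: [478.0, 274.9, 190.7]
tool_rot: [3.141, -0.001, 1.655]
force: [-12.0, -2.3, 18.8]
width: 7.9
gripper_force: 61.7
```

```bash
python3 -m creep '[[0,22.6,-7.5,0,0,0,6],[0,23.7,-4.5,0,0,0,6],[0,24.2,-1.2,0,0,0,6],[0,0,0,0,0,0,6]]'; python3 -m creep '[[0,24.1,2.6,0,0,0,6],[0,23.4,6.4,0,0,0,6],[0,14,5,0,0,0,6],[0,0,0,0,0,0,6],[0,0,0,0,0,0,6]]'
```

```text
clock: 13.1
eef_pos: [553.5, 281.8, 203.6]
tool_rot: [3.132, -0.005, 1.654]
force: [0.6, 0.6, 13.8]
width: 7.6
gripper_force: 63.4
clock: 13.6
eef_pos: [609.7, 285.9, 186.8]
tool_rot: [3.14, -0.001, 1.656]
force: [0.7, 2.1, 1.5]
width: 7.8
gripper_force: 64.7
```

```bash
python3 -m creep '[[0,0,0,0,0,0,35],[0,0,0,0,0,0,35],[0,0,0,0,0,0,35],[0,0,0,0,0,0,35],[0,0,-30,0,0,0,35],[0,0,-40,0,0,0,35],[0,-20,-20,0,0,0,35],[0,-40,0,0,0,0,35],[0,-40,0,0,0,0,35],[0,-40,0,0,0,0,35],[0,0,0,0,0,0,35]]'
python3 - <<'E'
from h import *
to([492,275.4,200],1.657+np.pi/2)
im,d=shot('top'); P=cloud('top',d)
print([(round(q['confidence'],2),q['position'],at_z('top',q['position'],205)) for q in models.mark_of('cover_bar','top')[:1]])
p,r,s=tool();im,d=shot('wrist','w7.png')
for th in('filter_plate','cover_bar','filter_base'): print(th,[(round(q['confidence'],2),q['position'],w_z(q['position'],{'filter_plate':29,'cover_bar':205}.get(th,0),p,r)) for q in models.mark_of(th,'wrist')[:2]])
E
```

```text
clock: 14.7
eef_pos: [464.0, 272.9, 276.3]
tool_rot: [-3.137, 0.002, 1.661]
force: [1.0, 0.1, -0.2]
width: 35.0
gripper_force: 0.0
t 14.7 tcp [463.972 272.879 276.323] [-3.137  0.002  1.661] w 35.0 F [ 1.017  0.133 -0.248] 
 to go, tool axes now: [ 0.15  28.472 76.2  ] goal axes: [-28.141   0.098  76.323] rotvec [-0.005 -0.002 -1.567]
[(0.86, [250.5, 169.5], array([615.84 , 276.911, 205.   ]))]
filter_plate [(0.77, [333.2, 163.7], array([486.973, 274.434,  29.   ]))]
cover_bar [(0.73, [495.5, 207.0], array([614.298, 286.406, 205.   ]))]
filter_base [(0.68, [335.7, 158.6], array([491.5  , 276.357,   0.   ]))]
```

```bash
python3 -m creep '[[0,14,0,0,0,-0.15,40],[0,14,0,0,0,-0.15,40],[0,0,0,0,0,-0.15,40],[0,0,0,0,0,-0.15,40],[0,0,0,0,0,-0.15,40],[0,0,0,0,0,-0.15,40],[0,0,0,0,0,-0.15,40],[0,0,0,0,0,-0.15,40],[0,0,0,0,0,-0.15,40],[0,0,0,0,0,-0.15,40],[0,0,0,0,0,-0.07,40],[0,0,0,0,0,0,40]]'
python3 -m creep '[[0,0,40,0,0,0,40],[0,0,40,0,0,0,40],[0,0,40,0,0,0,40],[0,0,30,0,0,0,40],[0,0,0,0,0,0,40],[0,0,0,0,0,0,40]]'
python3 - <<'E'
from h import *
to([492,275.4,72],1.657+np.pi/2); print(read_state()['qpos'])
p,r,s=tool();im,d=shot('wrist','w8.png')
print('tab px',w_px([[492,275.4,98]],p,r))
for th in('filter_plate',): print(th,[(round(q['confidence'],2),q['position'],w_z(q['position'],29,p,r)) for q in models.mark_of(th,'wrist')[:2]],models.search_frame(th,'wrist')[:1])
cv2.imwrite('pics/w8c.png',im[100:400,120:520])
E
```

```text
clock: 16.2
eef_pos: [498.5, 277.4, 275.6]
tool_rot: [3.141, -0.001, -3.059]
force: [0.2, -0.2, 0.0]
width: 39.9
gripper_force: 0.0
clock: 16.8
eef_pos: [498.1, 278.1, 126.3]
tool_rot: [3.141, -0.0, -3.059]
force: [-0.0, -0.1, -0.1]
width: 40.2
gripper_force: 0.0
t 16.8 tcp [498.062 278.128 126.336] [ 3.141 -0.    -3.059] w 40.2 F [-0.049 -0.064 -0.078] 
 to go, tool axes now: [ 6.253 -2.232 54.337] goal axes: [ 6.274 -2.196 54.336] rotvec [ 0.    -0.    -0.003]
[-0.157  0.73  -0.642  1.83   0.599  0.785  0.538]
tab px [[317.256 224.653]]
filter_plate [(0.9, [318.6, 191.0], array([490.845, 275.835,  29.   ])), (0.4, [468.3, 158.7], array([451.309, 400.399,  29.   ]))] [{'extent': [307.8, 152.4, 329.0, 257.5], 'confidence': 0.82}]
```

View pics/w8c.png

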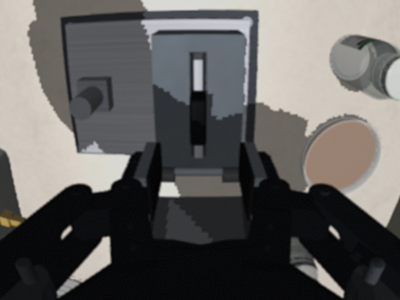

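```bash
python3 -m creep '[[6.3,-1.8,0,0,0,0,40],[0,0,20,0,0,0,40],[0,0,20,0,0,0,40],[0,0,14,0,0,0,40],[0,0,0,0,0,0,40],[0,0,0,0,0,0,6],[0,0,0,0,0,0,6],[0,0,0,0,0,0,6],[0,0,0,0,0,0,6],[0,0,0,0,0,0,6],[0,0,0,0,0,0,6]]'
```

```text
clock: 18.05
eef_pos: [492.2, 276.2, 73.2]
tool_rot: [3.14, 0.002, -3.057]
force: [-0.5, -0.1, 5.0]
width: 9.1
gripper_force: 59.7
```

```bash
python3 -m creep '[[0,0,-8,0,0,0,6],[0,0,-10,0,0,0,6],[0,0,-15,0,0,0,6],[0,0,-20,0,0,0,6],[0,0,0,0,0,0,6]]'; python3 -m creep '[[0,0,-25,0,0,0,6],[0,0,-25,0,0,0,6],[0,0,-20,0,0,0,6],[0,0,0,0,0,0,6]]'
python3 - <<'E'
from h import *
im,d=shot('top','t2.png')
for n in('top',): print([(q['confidence'],q['position'],at_z(n,q['position'],0)) for q in models.mark_of('light_plate',n)[:2]],models.search_frame('light_plate',n)[:1])
g=cv2.imread('pics/top0.png'); hsv=cv2.cvtColor(g,cv2.COLOR_BGR2HSV)
P=cloud('top',shot('top')[1])
# white face centre from frame corners in crop
cs=[(645,233),(733,260),(708,347),(620,321)]
q=np.mean(cs,0)*.375+[190,130]; print(q,at_z('top',q,12))
to([444,-288,195],3.23)
E
```

```text
clock: 18.55
eef_pos: [493.1, 276.8, 128.2]
tool_rot: [3.139, 0.005, -3.058]
force: [0.1, 0.3, -0.8]
width: 8.7
gripper_force: 58.8
clock: 18.95
eef_pos: [492.8, 276.6, 197.5]
tool_rot: [3.139, 0.004, -3.058]
force: [-0.2, 0.1, -1.1]
width: 8.8
gripper_force: 58.8
[(0.72, [444.2, 238.6], array([ 435.731, -294.413,    0.   ]))] [{'extent': [420.6, 216.7, 462.9, 258.4], 'confidence': 0.56}]
[443.688 238.844] [ 434.525 -289.533   12.   ]
t 19.15 tcp [490.942 274.612 193.87 ] [-3.14  -0.002 -3.058] w 8.8 F [ 0.142 -0.046 -1.265] 
 to go, tool axes now: [  94.025 -556.683   -0.241] goal axes: [  96.433 -556.27    -1.13 ] rotvec [-0.001 -0.002 -0.004]
```

```bash
python3 -m creep '[[3,-20,0,0,0,0,6],[7.3,-40,0,0,0,0,6],[7.3,-40,0,0,0,0,6],[7.3,-40,0,0,0,0,6],[7.3,-40,0,0,0,0,6],[7.3,-40,0,0,0,0,6],[7.3,-40,0,0,0,0,6],[7.3,-40,0,0,0,0,6]]'; python3 -m creep '[[7.3,-40,0,0,0,0,6],[7.3,-40,0,0,0,0,6],[7.3,-40,0,0,0,0,6],[7.3,-40,0,0,0,0,6],[7.3,-40,0,0,0,0,6],[7.3,-40,0,0,0,0,6],[4,-19,0,0,0,0,6],[0,0,0,0,0,0,6],[0,0,0,0,0,0,6],[0,0,0,0,0,0,6]]'
python3 - <<'E'
from h import *
to([436,-289,156],3.228)
p,r,s=tool();im,d=shot('wrist','w9.png'); print(s['gripper_force'])
for th in('filter_plate','light_plate'): print(th,[(round(q['confidence'],2),q['position'],w_z(q['position'],{'filter_plate':p[2]-44}.get(th,0),p,r)) for q in models.mark_of(th,'wrist')[:2]])
im,d=shot('top','t3.png'); print(models.mark_of('cover_bar','top')[:1])
cv2.imwrite('pics/fin.png',np.hstack([im[130:290,190:490],cv2.resize(cv2.imread('pics/w9.png'),(256,160))]))
E
```

```text
clock: 19.95
eef_pos: [461.8, -29.7, 194.1]
tool_rot: [3.141, -0.002, -3.057]
force: [0.8, -0.5, -1.3]
width: 8.8
gripper_force: 58.8
clock: 20.95
eef_pos: [437.1, -288.4, 194.7]
tool_rot: [3.14, -0.0, -3.055]
force: [-0.2, 0.3, -0.3]
width: 8.9
gripper_force: 58.8
t 20.95 tcp [ 437.123 -288.437  194.727] [ 3.14  -0.    -3.055] w 8.9 F [-0.185  0.301 -0.275] 
 to go, tool axes now: [ 1.152 -0.518 38.727] goal axes: [ 1.167 -0.464 38.727] rotvec [ 0.001 -0.     0.   ]
58.82905125617981
filter_plate [(0.84, [320.2, 223.1], array([ 436.199, -288.912,  150.727]))]
light_plate [(0.61, [321.1, 170.4], array([ 433.7  , -287.819,    0.   ]))]
[{'position': [252.2, 171.7], 'confidence': 0.64}]
```

View pics/fin.png

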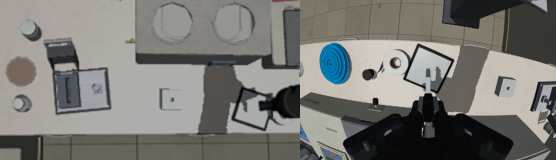

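The cover stands open, the pin head sits in the bush, the bystanders haven't moved, and the filter plate is over the middle of the light plate. I'll lower it and hand the job in.

```bash
python3 -m creep '[[2,0,15,0,0,0,6],[0,0,15,0,0,0,6],[0,0,9,0,0,0,6],[0,0,0,0,0,0,6],[0,0,0,0,0,0,6],[0,0,0,0,0,0,6],[0,0,0,0,0,0,6]]'
python3 -c "
from h import *
print(ctrl.finish_job())"
```

```text
clock: 21.9
eef_pos: [435.4, -290.5, 156.7]
tool_rot: [-3.141, 0.001, -3.057]
force: [-0.1, 0.3, -1.8]
width: 8.7
gripper_force: 58.8
the job is handed in; nothing more can be done
None
```

I handed the job in at about 22 s on the robot's clock, with the pin home in the bush, the cover open and the filter plate held upright about 10 cm above the middle of the light plate; the hand-in printed no verdict.

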